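# Clamp a coated test coupon on the sloped adhesion-test stand

## Task

The blue painted coupon is next for the scratch test. Pull the yellow release lever of the locking clamp on the sloped stand so that the clamp springs open, lay the blue coupon on the stand's rail between the jaws with its lower end against the brass stop, and squeeze the two red handles together until the clamp locks over centre on it. Leave everything else on the bench where it is.

Things in the scene. Friction and masses are not known exactly. Their poses are not given: they have to be found in the camera images.
- stand: Sloped aluminium stand, fixed, 124 wide, 255 long; its plate rises 30 degrees from the low end (26 high, at the robot's right) to the high end (left). Origin: centre of underside; x level, towards the high end, z up. On it a locking clamp works in the plane of the slope: jaws uphill, two red handles pointing downhill. Left and right below are meant looking uphill. Starts locked and empty.
- seat (a point): Fixed to the stand, for the coupon: on top of the black rail (12 wide, 14 above the sloped plate, x -10 to 112, y -8 to 4), at the face of the brass stop (12 high, x -7 to 0). x uphill along the rail, y left, z square out of the slope. A 100 mm coupon laid home between the open jaws has its middle at x 50, y about -5, z 4; clamping pushes it to y about 0. All mm in this frame.
- pad: Rubber pad of the fixed left jaw (near side to the robot, as is the fixed left handle with the brass knob). In the seat frame (mm): face at y 12, x 11 to 30, z -1 to 11; the steel jaw behind it reaches up to z 19. Origin: on the sloped plate under the jaw pivot, 28 downhill, 11 right and 14 below the seat.
- jaw: Moving right jaw (far side from the robot) with rubber pad; carries handle and release lever. In the seat frame (mm): pad x 11 to 30, z -1 to 11, face at y -10 locked empty, -12.5 locked on a coupon, -21 open; the open gap is 33 wide, its middle at y -4.5; jaw top z 16. Grips a coupon with about 15 N. Origin: jaw pivot, as pad.
- squeeze_point (a point): Fixed to the stand, axes as seat, 90 downhill, 11 right of it and 11 farther out: midway between the LOCKED handles at mid height (they stand 15 to 35 above the plate, this point 25). In this frame (mm): handles from x 6 to -49, outer side of the fixed left handle y 17, of the right one y -18 locked and -35 open. A gripper closing along y, centred here, straddles both.
- handle_grip (a point): Middle of the moving right handle's red grip (11 wide, 19 high) beside squeeze_point: 12 mm right of it when locked, 29 mm when open. Squeezing it towards the fixed handle needs up to 14 N, less past dead centre. The left handle does not give way: centre the gripper on squeeze_point, not on the open handles.
- toggle (a joint): Angle of the clamp's toggle knee (rad): 0 locked over centre, against its stop; dead centre near 0.15; 0.7 fully open. Either side of dead centre it snaps to 0 or springs open by itself.
- release_tab (a point): Middle of the release lever's yellow finger knob, which stands out downhill past the handle ends: upright, round, 12 to 13 across, 20 high, turning freely on its pin. At rest 69 downhill and 3.5 right of squeeze_point, 25 above the plate. Pulled right (seat -y) by 30 to 40 with 1 to 3 N it breaks the toggle; the handle springs open and carries the knob to 42 right of squeeze_point (mm).
- release (a joint): Angle of the release lever against the right handle (rad): 0 at rest, grows as the tab is pulled right, at most 0.5; a light spring returns it. It runs free to 0.08, then works on the toggle, which breaks at about 0.35.
- blue_coupon: Flat steel test coupon painted blue all over, 100 x 25 x 8 mm (x, y, z), 0.16 kg, with an 8 mm hole near its +x end; either end may go down and either face up. Origin: centre of its underside. Lies flat on the bench at the robot's right, before the low end of the stand. Keep clear of the grey water bath behind it: 0.2 m high, front face at x 0.62 m, from y -0.11 m to the right.
- blue_coupon_mid (a point): Centre of the blue coupon's volume, 4 mm above its underside.
- bare_coupon: Bare steel coupon of the same size, a bystander (it may lie in either of the two places).
- tape: Roll of tape lying flat, 98 mm across, 25 mm high, bystander. Origin: centre of underside.
- wash_bottle: White wash bottle with a blue cap, 131 x 68 x 215 mm, bystander standing at the right. Origin: centre of underside.
- marker: Black and white marker pen, 135 mm, bystander lying at the right. Origin: centre of underside.
- red_vial: Vial with a red cap, 22 mm across, 51 mm high, bystander behind the stand. Origin: centre of underside.
- black_vial: Vial with a black cap, 22 mm across, 51 mm high, bystander behind the stand. Origin: centre of underside.

How it is judged:
On the way, in this order (a step that is already met when the one before it is completed fails the run):
1. the release lever is pulled (its angle over 0.15 rad) (value of joint release above 0.15 rad).
2. the clamp has sprung open (toggle angle over 0.5 rad) (value of joint toggle above 0.5 rad), for 0.1 s.
3. the blue coupon lies on the rail between the open jaws, its lower end within 6 mm of the stop (value of joint toggle above 0.45 rad and x of blue_coupon_mid in the frame of seat between 0.045 and 0.056 m and y of blue_coupon_mid in the frame of seat between -0.012 and 0.006 m and z of blue_coupon_mid in the frame of seat between -0.001 and 0.009 m), for 0.2 s.
At the end, for the whole second after the job is handed in: The clamp is locked over centre (toggle angle below 0.05 rad) with the blue coupon pinched between both pads (more than 5 N on each), the coupon lying flat on the rail (within 6 degrees), along it (within 8 degrees), its lower end within 6 mm of the stop, at rest, and the release lever back at rest (value of joint toggle below 0.05 rad and x of blue_coupon_mid in the frame of seat between 0.046 and 0.056 m and y of blue_coupon_mid in the frame of seat between -0.006 and 0.006 m and z of blue_coupon_mid in the frame of seat between 0.001 and 0.008 m and angle between the x axis of blue_coupon and the x axis of seat, either way round below 0.14 rad and angle between the z axis of blue_coupon and the z axis of seat, either way round below 0.1 rad and contact force between each of jaw, pad and blue_coupon above 5 N and linear speed of blue_coupon below 0.01 m/s and value of joint release below 0.06 rad); the robot touches nothing.
It fails at once if a bystander (bare coupon, tape, wash bottle, marker, vials) is moved more than 25 mm (distance of any of bare_coupon, tape, wash_bottle, marker, red_vial, black_vial from where it was at the start of the episode above 0.025 m).
It also fails if it takes over 58 s, if anything falls off the work surface, if the arm or the gripper's body presses on something with over 40 N, if the wrist force passes 120 N, or if a joint passes its speed limit or range.

## Robot

A 6-joint arm with a two-finger parallel gripper is mounted at the origin on a cart in front of the work surface, level with it; the furniture and walls round the work are solid. World frame = base frame: x ahead of the robot, y to its left, z up, the work surface at z = 0. Lengths are in m, angles in rad, forces in N, time in s.
With the tool pointing down it reaches from about 0.375 to 0.975 m from the base axis. Payload 3.8 kg.
Tool frame: the origin (TCP) lies midway between the tips of the shut fingers; the grasp point (between the pads) lies 19 mm behind it; z points along the fingers, y is the line along which they close (so a half turn about z gives the same grasp; the last joint's range is limited). The gripper opens to 85 mm and grips with 20 to 120 N. Pads are 22 mm wide; open, the fingers measure 114 mm over their backs; the gripper's body (76 mm by 85 mm) begins 54 mm behind the grasp point. The pads swing forward as they close: fully open they stand 13 mm farther back than shut.
Start: joints at [1.261, 0.264, 1.604, -0, 1.274, -0.037], TCP at [0.182, 0.65, 0.231] pointing down, gripper open.
Joint ranges: [-2.63, 2.63], [-0.94, 2.18], [0.31, 2.57], [-1.31, 4.45], [0, 2.66], [-2.55, 2.55]. Speed limits (rad/s): [2.57, 2.57, 3.14, 3.14, 3.14, 3.14].

## Interface

Orientations are given as a rotation vector (axis times angle).
In Python, from workcell import bot, cams gives the robot as it stands.
- The arm moves only by the tool play_rows, never from a script. Its argument "rows" is a list of rows, each a list of 2 entries, a list of its own where there are three numbers: the shift along the tool's x, y, z scaled (see below), then the turn, a rotation vector about the tool's x, y, z scaled (see below). A call has 1 to 20 rows; each row is the pose to reach, as a shift and turn from the pose commanded when the call began, along the tool's axes at that moment; what a row does not reach only later rows make up. The controller multiplies each number of a shift by 250 mm and each number of a turn by 45 degrees. A row lasts 1/12 s, in which the tool goes at most 41.7 mm and 7.16 degrees, less where a joint would pass 70% of its speed; a pose out of reach is approached as far as the arm can. A call with a number of a shift or a turn outside -1 to 1 is refused whole. A call with a gripper value outside its range is refused whole. "claw" is the opening, from -1 (shut) to 1 (fully open), set as the call begins (left out, the last holds). The fingers move at their own pace and stop on an object; "newtons" is the grip in N (left out, the last holds). Time passes only in rows, so rows that repeat a pose let the fingers close. It gives the time, the measured TCP pose, the force, the opening and the grip force at its end, in the units of the state.
- bot.read_state(): the state, without advancing time (a new reading comes with each control period).
- cams.read_camera(name): name is "scene" or "top"; returns a dict with "image" (420x560x3 uint8, red, green, blue), "K" (3x3 intrinsics, pixels), "T" (4x4, takes a point from camera to world coordinates). Camera axes: x right, y down, z forward; pixel columns grow to the right and rows downward; lengths in m; the calibration is good to about 2 mm. A picture is of the moment at which its call begins. There is no depth.
- bot.finish_job(): hands the job in; it is judged then, once.
The state is a dict: "time": time; "q": joint angles; "joint_vel": joint speeds; "joint_torque": joint torques, N m; "tool_pos": TCP position; "tcp_rot": TCP orientation; "wrist_force": force on the tool from outside, world axes, zero at the start; "torque": the same for the moment, N m; "width": opening from 0.0 (shut) to 1.0 (fully open); "grip_force": force on a finger pad.
Only numpy, scipy, OpenCV 4.12 (cv2) and the standard library are available. Lean on these libraries where they do the work, as an engineer would, in place of code of your own. Each camera call takes 0.05 s, during which the arm holds its last target. There are 200 camera calls.

## Working session

There is one attempt and no reset: what is moved stays moved. The work goes in short steps, Python scripts to look and compute and a tool call to move; the robot and the scene stay as the last step left them, time stands still between calls to the robot, and variables do not carry over. Pictures are saved under pics/ and viewed, at most 10 in all, crops included, and the job is handed in when it is done.

Besides the shell and the picture viewer there is one more tool, called as name(argument=value, ...) on one line, values as JSON. play_rows: Moves the arm, as the interface text tells. Its arguments: {"type":"object","properties":{"rows":{"type":"array","items":{"type":"array"}},"claw":{"type":"number"},"newtons":{"type":"number"}},"required":["rows"]}

```bash
mkdir -p pics; ls
python3 - <<'E'
from workcell import bot,cams
import cv2,numpy as np
for n in("scene","top"):
    c=cams.read_camera(n); cv2.imwrite(f"pics/{n}0.png",c["image"][:,:,::-1]); np.savez(f"{n}.npz",**c)
    print(n,c["K"].tolist(),c["T"].round(4).tolist())
print(bot.read_state())
E
```

```text
pics
scene [[407.46439187870743, 0.0, 276.2537098534912], [0.0, 407.46439187870743, 207.07424855365494], [0.0, 0.0, 1.0]] [[-0.9163, -0.2667, 0.2986, 0.2233], [-0.4001, 0.6399, -0.6561, 0.621], [-0.0161, -0.7207, -0.6931, 0.8775], [0.0, 0.0, 0.0, 1.0]]
top [[386.21366127534463, 0.0, 277.3985974372113], [0.0, 386.21366127534463, 204.82941820021682], [0.0, 0.0, 1.0]] [[-0.0178, -0.9755, 0.2191, 0.3217], [-0.9998, 0.0162, -0.0088, -0.115], [0.005, -0.2192, -0.9757, 1.2163], [0.0, 0.0, 0.0, 1.0]]
{'time': 0.1, 'q': array([ 1.26110040e+00,  2.64710928e-01,  1.60528139e+00, -3.97471734e-06,
        1.27370192e+00, -3.69343838e-02]), 'joint_vel': array([-0.00023117, -0.00244421, -0.00465664,  0.00072616, -0.00117127,
        0.00033776]), 'joint_torque': array([ 4.48114579e-04, -5.16700566e+01, -3.68590879e+01,  4.64614203e-06,
        6.15076409e-03, -3.28612657e-06]), 'tool_pos': array([0.18165666, 0.64938766, 0.23004048]), 'tcp_rot': array([-0.42707507, -3.11206479,  0.00325237]), 'wrist_force': array([-0.28948835,  1.01545177,  0.46191794]), 'torque': array([ 0.00104781,  0.02355005, -0.02238564]), 'grip_force': 0.0, 'width': 0.9975045028634857}
```

View pics/scene0.png

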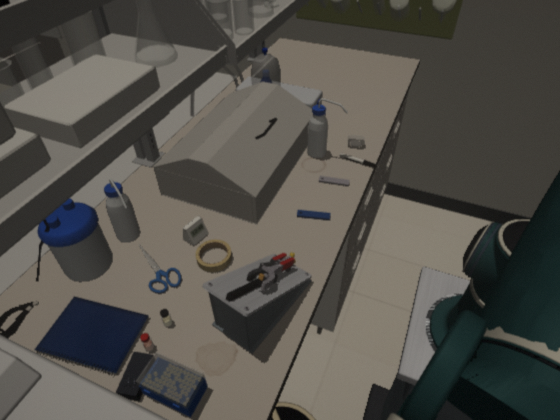

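View pics/top0.png

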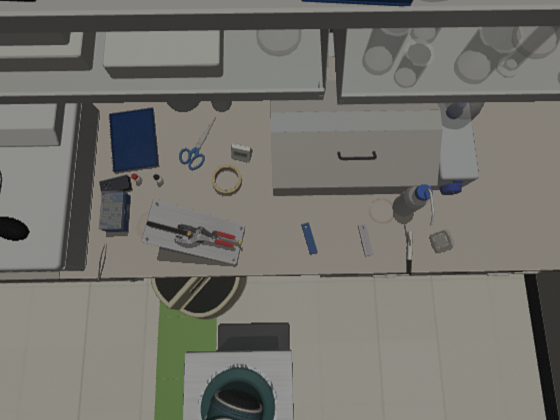

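The scene view shows the stand around (258,300), the blue coupon at (313,215) and the bare one at (335,181). In the top view the stand is at (195,233) and the blue coupon at (310,238). Next I'll enlarge the stand in both views.

```bash
cat > h.py <<'E'
import numpy as np,cv2
def ray(c,uv):
    d=c["T"][:3,:3]@np.linalg.solve(c["K"],[uv[0],uv[1],1.]); return c["T"][:3,3],d
def onz(c,uv,z):
    o,d=ray(c,uv); return o+d*(z-o[2])/d[2]
def tri(c1,u1,c2,u2):
    o1,d1=ray(c1,u1);o2,d2=ray(c2,u2)
    s=np.linalg.lstsq(np.c_[d1,-d2],o2-o1,rcond=None)[0]
    a,b=o1+s[0]*d1,o2+s[1]*d2
    return (a+b)/2,np.linalg.norm(a-b)
def proj(c,p):
    q=c["T"][:3,:3].T@(np.asarray(p)-c["T"][:3,3]); q=c["K"]@q; return q[:2]/q[2]
E
python3 - <<'E'
import numpy as np,cv2
from h import *
S=dict(np.load("scene.npz"));T=dict(np.load("top.npz"))
f=lambda im,x,y,w,h,s:cv2.resize(np.clip(im[y:y+h,x:x+w].astype(float)*1.8,0,255).astype(np.uint8),None,fx=s,fy=s,interpolation=cv2.INTER_CUBIC)
a=f(S["image"],195,240,130,115,5)[:,:,::-1]; b=f(T["image"],135,190,120,85,6)[:,:,::-1]
cv2.imwrite("pics/a.png",a);cv2.imwrite("pics/b.png",b)
for n,c in(("s",S),("t",T)):
    h=cv2.cvtColor(c["image"],cv2.COLOR_RGB2HSV)
    for nm,lo,hi in(("blue",(105,120,40),(125,255,255)),("yel",(20,130,80),(35,255,255)),("red",(0,140,60),(8,255,255)),("red2",(172,140,60),(180,255,255))):
        k,l,st,ce=cv2.connectedComponentsWithStats(cv2.inRange(h,lo,hi))
        print(n,nm,[(st[i].tolist(),ce[i].round(1).tolist()) for i in range(1,k) if st[i][4]>8])
E
```

```text
s blue [([262, 48, 5, 4, 17], [264.1, 49.4]), ([313, 104, 12, 11, 77], [318.4, 108.7]), ([115, 183, 6, 6, 22], [118.0, 185.4]), ([105, 184, 11, 13, 89], [109.6, 190.1]), ([38, 199, 59, 47, 1834], [67.7, 224.1]), ([298, 211, 31, 7, 120], [314.0, 214.2]), ([149, 269, 32, 23, 173], [163.4, 279.4]), ([40, 300, 102, 72, 4304], [92.9, 334.6]), ([140, 386, 49, 30, 241], [164.7, 400.8])]
s yel [([290, 253, 4, 4, 12], [291.8, 254.5])]
s red [([273, 254, 13, 6, 43], [279.0, 256.4]), ([281, 257, 13, 8, 52], [287.1, 260.9]), ([141, 334, 7, 7, 43], [143.9, 336.7])]
s red2 []
t blue [([302, 0, 108, 6, 305], [365.3, 1.7]), ([110, 109, 48, 62, 2489], [133.1, 139.5]), ([179, 148, 25, 21, 137], [191.4, 156.4]), ([444, 183, 17, 8, 101], [452.7, 186.9]), ([417, 185, 15, 15, 133], [422.9, 191.5]), ([302, 224, 15, 30, 146], [308.8, 238.2])]
t yel []
t red [([132, 174, 5, 5, 22], [133.9, 175.9]), ([217, 232, 18, 7, 56], [225.2, 234.9]), ([215, 240, 18, 7, 64], [223.6, 243.0])]
t red2 []
```

View pics/a.png

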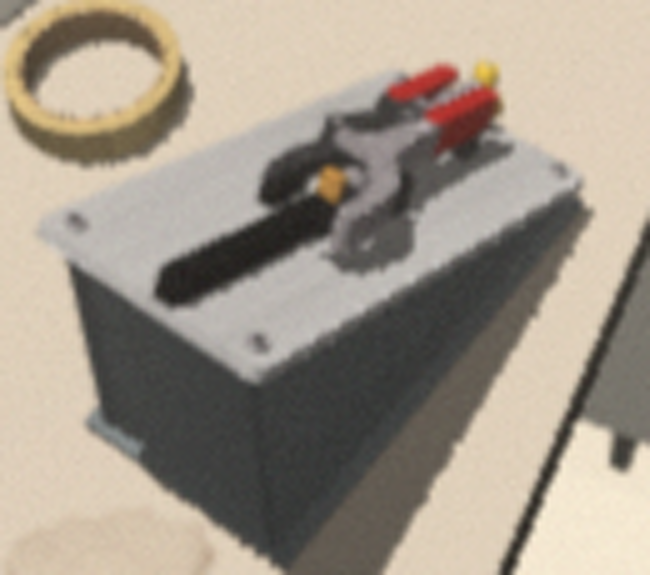

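View pics/b.png

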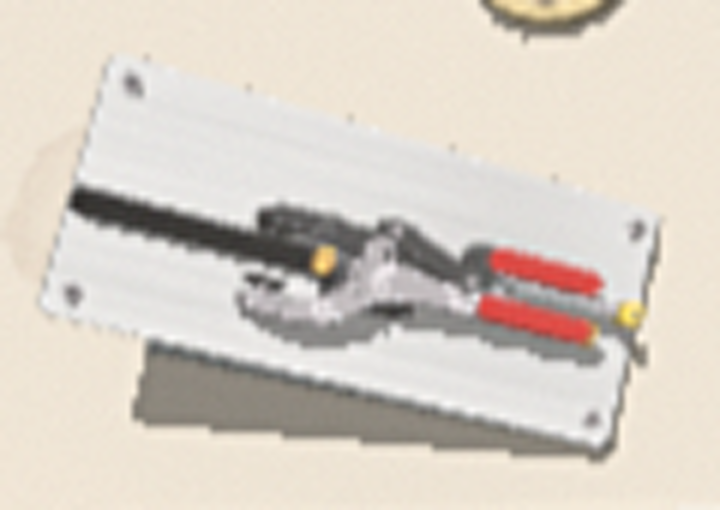

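The crops give clear positions for the plate screws, brass stop, yellow knob and red handles in both views. I'll triangulate these and fit the stand frame.

```bash
cat > fit.py <<'E'
import numpy as np
from scipy.optimize import least_squares
from h import *
S=dict(np.load("scene.npz"));T=dict(np.load("top.npz"))
s=lambda x,y:np.array([195+x/5-.4,240+y/5-.4]); t=lambda x,y:np.array([135+x/6-.4,190+y/6-.4])
P={"sHF":(s(76,222),t(132,84)),"sHN":(s(258,343),t(72,294)),"sLN":(s(560,170),t(592,420)),
"stop":(s(332,180),t(324,260)),"knob":(s(486,72),t(630,314)),
"LH":(np.array([287.1,260.4]),np.array([223.6,243.])),"RH":(np.array([279,256.2]),np.array([225.2,234.9]))}
W={k:tri(S,a,T,b) for k,(a,b) in P.items()}
M={"stop":(-3.5,-2,11),"knob":(-159,-14.5,20),"LH":(-111.5,.5,19),"RH":(-111.5,-23.5,20)}
def R(yaw):
    h=np.array([np.cos(yaw),np.sin(yaw),0]);z=np.array([0,0,1.]);c,sn=np.cos(np.pi/6),.5
    X=c*h+sn*z;Y=np.cross(z,h);return np.c_[X,Y,np.cross(X,Y)]
def res(p):
    return np.concatenate([np.r_[proj(S,q)-P[k][0],proj(T,q)-P[k][1]] for k in M for q in [p[:3]+R(p[3])@(np.array(M[k])/1000)]])
if __name__=="__main__":
    for k in W: print(k,(W[k][0]*1000).round(1),(W[k][1]*1000).round(1))
    f=least_squares(res,[.45,.1,.12,1.4],x_scale=[.1,.1,.1,1]); print(f.x,f.fun.round(1).reshape(-1,4))
    for k in W: print(k,(R(f.x[3]).T@(W[k][0]-f.x[:3])*1000).round(1))
    np.save("seat.npy",f.x)
    for c,n in((S,"s"),(T,"t")):
        h=cv2.cvtColor(c["image"],cv2.COLOR_RGB2HSV);m=cv2.inRange(h,(105,90,30),(125,255,255))
        k,l,st,ce=cv2.connectedComponentsWithStats(m)
        g=np.array([314,214.2]) if n=="s" else np.array([308.8,238.2])
        i=1+np.argmin(np.linalg.norm(ce[1:]-g,axis=1))
        pts=np.argwhere(l==i)[:,::-1].astype(float)
        w=np.array([onz(c,u,.008) for u in pts])[:,:2]
        r=cv2.minAreaRect((w*1000).astype(np.float32)); print(n,st[i],w.mean(0),r)
        e,v=np.linalg.eigh(np.cov(w.T)); print("axis",np.degrees(np.arctan2(v[1,1],v[0,1])))
E
python3 fit.py
```

```text
sHF [567.9 213.5 161. ] 0.3
sHN [470.  235.9 160.8] 0.5
sLN [419.2  12.2  27.3] 0.4
stop [488.8 128.9 127.1] 0.4
knob [469.2  -9.7  57.9] 0.2
LH [463.7  34.8  85.4] 0.5
RH [487.5  30.3  85.4] 0.3
[0.48827196 0.13813541 0.12189393 1.34603798] [[ 0.1 -0.5 -0.4 -0. ]
 [-0.2 -0.3 -0.3 -0.1]
 [-0.1  0.7  0.1 -0.1]
 [ 0.3  0.1  0.5  0.1]]
sHF [ 98.5 -60.9 -11.7]
sHN [ 98.5  39.6 -11.9]
sLN [-167.    39.3  -12.8]
stop [-5.1 -2.6  8.9]
knob [-160.5  -14.4   18.8]
LH [-110.3    0.9   21.5]
RH [-109.4  -23.3   21. ]
s [298 211  32   8 174] [ 0.48164357 -0.21696565] ((482.4609680175781, -217.12136840820312), (94.5779037475586, 23.90411949157715), 14.593655586242676)
axis -165.32173528578093
t [302 223  15  31 206] [ 0.48239896 -0.22393553] ((484.3038330078125, -223.37628173828125), (95.89059448242188, 21.942031860351562), 14.547444343566895)
axis -165.4554066458725
```

```bash
cat > g.py <<'E'
import numpy as np
from scipy.spatial.transform import Rotation as Ro
from workcell import bot
from fit import R
p=np.load("seat.npy");C=p[:3];RS=R(p[3])
def rs(mm): return C+RS@(np.array(mm)/1000)      # seat-frame mm -> world
SQ=np.array([-90,-11,11.])
def slope(sg=1): return np.c_[sg*RS[:,0],-sg*RS[:,1],-RS[:,2]]
def down(deg):
    a=np.radians(deg);x=np.array([np.cos(a),np.sin(a),0]);z=np.array([0,0,-1.]);return np.c_[x,np.cross(z,x),z]
def to(pos,Rt=None,st=None):
    st=st or bot.read_state();R0=Ro.from_rotvec(st["tcp_rot"]).as_matrix()
    Rt=R0 if Rt is None else Rt
    d=R0.T@(np.array(pos)-st["tool_pos"]);w=Ro.from_matrix(R0.T@Rt).as_rotvec()
    print("t%.1f shift"%st["time"],(d/.25).round(3),"turn",(np.degrees(w)/45).round(3),"q6 %.2f F"%st["q"][5],st["wrist_force"].round(1),"seat mm",(RS.T@(st["tool_pos"]-C)*1000).round(1),"w %.2f g %.0f"%(st["width"],st["grip_force"]))
E
python3 - <<'E'
from g import *
print(Ro.from_rotvec(bot.read_state()["tcp_rot"]).as_matrix().round(2))
print(rs(SQ+[-70,24,60]),slope().round(2))
for sg in(1,-1): to(rs(SQ+[-70,24,60]),slope(sg))
E
```

```text
[[-0.96  0.27 -0.  ]
 [ 0.27  0.96 -0.  ]
 [ 0.   -0.   -1.  ]]
[ 0.43680514 -0.02865328  0.10338173] [[ 0.19  0.97  0.11]
 [ 0.84 -0.22  0.49]
 [ 0.5  -0.   -0.87]]
t0.1 shift [-1.714 -2.336  0.511] turn [-0.509  0.533  1.89 ] q6 -0.04 F [-0.3  1.   0.5] seat mm [ 426.5  412.8 -121.4] w 1.00 g 0
t0.1 shift [-1.714 -2.336  0.511] turn [-0.54  -0.515 -2.009] q6 -0.04 F [-0.3  1.   0.5] seat mm [ 426.5  412.8 -121.4] w 1.00 g 0
```

play_rows(rows=[[[-0.6, -0.8, -0.15], [0, 0, 0.85]], [[-0.6, -0.8, -0.15], [0, 0, 0.85]], [[-0.6, -0.8, -0.15], [0, 0, 0.85]], [[-0.6, -0.8, -0.15], [0, 0, 0.85]], [[-0.6, -0.8, -0.15], [0, 0, 0.85]], [[-0.6, -0.8, -0.15], [0, 0, 0.85]], [[-0.6, -0.8, -0.15], [0, 0, 0.85]]], claw=-1)

```text
time: 0.68
tool_pos: [0.2742, 0.412, 0.2695]
tcp_rot: [1.429, 2.795, -0.002]
wrist_force: [-0.6, 0.5, -0.4]
width: 0.01
grip_force: 0.0
```

```bash
python3 -c "
from g import *
s=bot.read_state();print(s['tool_pos'],s['q'].round(2))
to([.44,.16,.28],slope());to(rs(SQ+[-70,24,60]),slope())"
```

```text
[0.27417661 0.41195715 0.26954468] [ 0.94 -0.1   1.93 -0.    1.32  0.31]
t0.7 shift [-1.206 -0.052 -0.038] turn [-0.281  0.629  1.057] q6 0.31 F [-0.6  0.5 -0.4] seat mm [263.7 269.7  18.3] w 0.01 g 0
t0.7 shift [-1.808 -0.504  0.67 ] turn [-0.281  0.629  1.057] q6 0.31 F [-0.6  0.5 -0.4] seat mm [263.7 269.7  18.3] w 0.01 g 0
```

play_rows(rows=[[[-1.0, -0.1, -0.05], [-0.26, 0.58, 1.0]], [[-1.0, -0.1, -0.05], [-0.26, 0.58, 1.0]], [[-1.0, -0.1, -0.05], [-0.26, 0.58, 1.0]], [[-1.0, -0.1, -0.05], [-0.26, 0.58, 1.0]], [[-1.0, -0.1, -0.05], [-0.26, 0.58, 1.0]], [[-1.0, -0.1, -0.05], [-0.26, 0.58, 1.0]], [[-1.0, -0.1, -0.05], [-0.26, 0.58, 1.0]], [[-1.0, -0.1, -0.05], [-0.26, 0.58, 1.0]], [[-1.0, -0.1, -0.05], [-0.26, 0.58, 1.0]]])

```text
time: 1.43
tool_pos: [0.3994, 0.1983, 0.2799]
tcp_rot: [-2.137, -1.788, -0.537]
wrist_force: [0.3, -0.3, -0.1]
width: -0.002
grip_force: 0.0
```

```bash
python3 -c "
from g import *
s=bot.read_state();print(s['tool_pos'],s['q'].round(2))
to(rs(SQ+[-70,24,60]),slope())"
```

```text
[0.39938807 0.19826605 0.27994352] [ 0.04 -0.36  2.18  0.5   1.24  0.07]
t1.4 shift [-1.097  0.304  0.222] turn [-0.02   0.047  0.055] q6 0.07 F [ 0.3 -0.3 -0.1] seat mm [112.6 100.  117.5] w -0.00 g 0
```

play_rows(rows=[[[-0.95, 0.3, 0.2], [-0.02, 0.047, 0.055]], [[-0.95, 0.3, 0.2], [-0.02, 0.047, 0.055]], [[-0.95, 0.3, 0.2], [-0.02, 0.047, 0.055]], [[-0.95, 0.3, 0.2], [-0.02, 0.047, 0.055]], [[-0.95, 0.3, 0.2], [-0.02, 0.047, 0.055]], [[-0.95, 0.3, 0.2], [-0.02, 0.047, 0.055]], [[-0.95, 0.3, 0.2], [-0.02, 0.047, 0.055]], [[-0.95, 0.3, 0.2], [-0.02, 0.047, 0.055]]])

```text
time: 2.1
tool_pos: [0.4422, 0.0032, 0.1248]
tcp_rot: [-2.15, -1.723, -0.574]
wrist_force: [-0.1, 0.0, 1.2]
width: -0.002
grip_force: 0.0
```

```bash
python3 -c "
from g import *
to(rs(SQ+[-71,24,35]),slope());to(rs(SQ+[-71,24,-6]),slope())"
```

```text
t2.1 shift [-0.159  0.007  0.11 ] turn [-0.006 -0.     0.005] q6 -0.52 F [-0.1  0.   1.2] seat mm [-121.3   14.8   73.5] w -0.00 g 0
t2.1 shift [-0.159  0.008  0.274] turn [-0.006 -0.     0.005] q6 -0.52 F [-0.1  0.   1.2] seat mm [-121.3   14.8   73.5] w -0.00 g 0
```

play_rows(rows=[[[-0.16, 0.0, 0.1], [-0.006, 0, 0.005]], [[-0.16, 0.0, 0.1], [-0.006, 0, 0.005]], [[-0.16, 0.0, 0.18], [-0.006, 0, 0.005]], [[-0.16, 0.0, 0.26], [-0.006, 0, 0.005]], [[-0.16, 0.0, 0.27], [-0.006, 0, 0.005]], [[-0.16, 0.0, 0.27], [-0.006, 0, 0.005]]])

```text
time: 2.6
tool_pos: [0.4419, 0.0045, 0.0486]
tcp_rot: [-2.153, -1.724, -0.58]
wrist_force: [-0.6, -0.7, 0.3]
width: -0.004
grip_force: 0.0
```

```bash
python3 -c "
from g import *
from workcell import cams
import cv2
to(rs(SQ+[-71,24,-6]),slope());to(rs(SQ+[-67,-32,-6]),slope())
a=cams.read_camera('scene')['image'][235:295,255:325];b=cams.read_camera('top')['image'][210:270,190:260]
im=np.clip(np.hstack([a,b])*1.8,0,255).astype(np.uint8)
cv2.imwrite('pics/k1.png',cv2.resize(im[:,:,::-1],None,fx=5.6,fy=5.6,interpolation=cv2.INTER_CUBIC))"
```

```text
t2.6 shift [-0.01   0.01   0.007] turn [ 0.001 -0.001  0.006] q6 -0.64 F [-0.6 -0.7  0.3] seat mm [-158.4   15.4    6.9] w -0.00 g 0
t2.6 shift [0.005 0.234 0.008] turn [ 0.001 -0.001  0.006] q6 -0.64 F [-0.6 -0.7  0.3] seat mm [-158.4   15.4    6.9] w -0.00 g 0
```

View pics/k1.png

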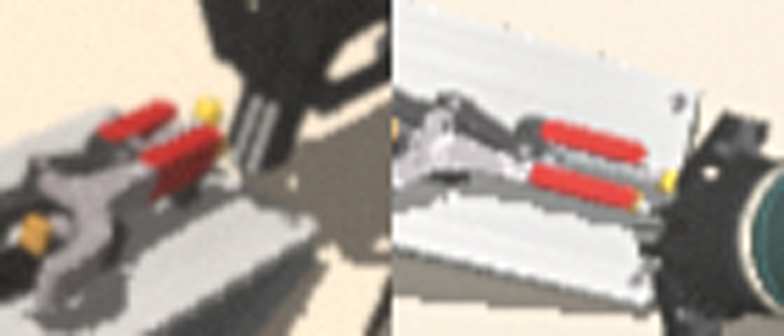

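The fingertips sit just left of the yellow knob (scene crop about (208,110)), so I can push right.

play_rows(rows=[[[0, 0.03, 0], [0, 0, 0]], [[0, 0.05, 0], [0, 0, 0]], [[0, 0.065, 0], [0, 0, 0]], [[0.0, 0.08, 0], [0, 0, 0]], [[0.0, 0.095, 0], [0, 0, 0]], [[0.005, 0.11, 0], [0, 0, 0]], [[0.005, 0.125, 0], [0, 0, 0]], [[0.01, 0.14, 0], [0, 0, 0]], [[0.01, 0.155, 0], [0, 0, 0]], [[0.01, 0.17, 0], [0, 0, 0]], [[0.01, 0.17, 0], [0, 0, 0]]])

```text
time: 3.62
tool_pos: [0.4857, -0.0053, 0.05]
tcp_rot: [-2.158, -1.723, -0.583]
wrist_force: [0.1, 0.5, -0.3]
width: 0.0
grip_force: 0.0
```

```bash
cat > look.py <<'E'
import sys
from g import *
from workcell import cams
import cv2
c=cams.read_camera('top');h=cv2.cvtColor(c["image"],cv2.COLOR_RGB2HSV)
d=cams.read_camera('scene');h2=cv2.cvtColor(d["image"],cv2.COLOR_RGB2HSV)
for cc,hh,n in((c,h,'top'),(d,h2,'scene')):
    for nm,lo,hi in(("red",(0,140,60),(8,255,255)),("yel",(22,130,90),(35,255,255))):
        k,l,st,ce=cv2.connectedComponentsWithStats(cv2.inRange(hh,lo,hi))
        for i in range(1,k):
            if st[i][4]>3:
                o=cc["T"][:3,3];_,r=ray(cc,ce[i]) if 0 else __import__('h').ray(cc,ce[i])
                o2=RS.T@(o-C);r2=RS.T@r;q=o2+r2*(.020-o2[2])/r2[2]
                q=q*1000-np.array([-90,-11,0])
                if abs(q[0])<120 and abs(q[1])<80: print(n,nm,st[i][4],"sq-frame",q.round(1)[:2])
E
python3 look.py; python3 -c "
from g import *
to(rs(SQ+[-67,-32,-6]),slope())"
```

```text
top red 49 sq-frame [-18.2 -35.1]
top red 61 sq-frame [-19.8  12.1]
top yel 8 sq-frame [-67.6 -41.3]
scene red 40 sq-frame [-19.  -35.4]
scene red 61 sq-frame [-21.7  12.6]
scene yel 14 sq-frame [-64.5 -40.3]
t3.7 shift [0.002 0.058 0.011] turn [0.005 0.    0.003] q6 -0.61 F [ 0.5  1.3 -0.1] seat mm [-157.6  -28.5    7.7] w 0.00 g 0
```

The clamp sprang open: the right handle moved from y −12 to −35 and the knob to y −41. I'll back off and go for the coupon.

play_rows(rows=[[[-0.02, -0.06, 0], [0, 0, 0]], [[-0.04, -0.06, -0.15], [0, 0, 0]], [[-0.06, -0.06, -0.3], [0, 0, 0]], [[-0.06, -0.06, -0.45], [0, 0, 0]], [[-0.06, -0.06, -0.5], [0, 0, 0]]])

```text
time: 4.13
tool_pos: [0.4547, -0.0782, 0.1549]
tcp_rot: [-2.162, -1.726, -0.587]
wrist_force: [1.6, -0.4, 1.8]
width: 0.0
grip_force: 0.0
```

```bash
python3 -c "
from g import *
to([.4835,-.2225,.10],down(14.6));print(bot.read_state()['q'].round(2))"; python3 look.py
```

```text
t4.1 shift [-0.576  0.239 -0.074] turn [-0.348 -0.603  1.358] q6 -0.60 F [ 1.6 -0.4  1.8] seat mm [-172.6  -15.5  137.7] w 0.00 g 0
[-0.59  0.01  2.13  0.52  1.24 -0.6 ]
top red 48 sq-frame [-18.4 -35.3]
top red 60 sq-frame [-20.1  12. ]
top yel 5 sq-frame [-66.1 -42.4]
scene red 38 sq-frame [-19.4 -35.8]
scene red 54 sq-frame [-19.4  13.5]
scene yel 11 sq-frame [-64.2 -41.4]
```

play_rows(rows=[[[-0.56, 0.235, -0.07], [-0.25, -0.44, 1.0]], [[-0.56, 0.235, -0.07], [-0.25, -0.44, 1.0]], [[-0.56, 0.235, -0.07], [-0.25, -0.44, 1.0]], [[-0.56, 0.235, -0.07], [-0.25, -0.44, 1.0]], [[-0.56, 0.235, -0.07], [-0.25, -0.44, 1.0]], [[-0.56, 0.235, -0.07], [-0.25, -0.44, 1.0]], [[-0.56, 0.235, -0.07], [-0.25, -0.44, 1.0]], [[-0.56, 0.235, -0.07], [-0.25, -0.44, 1.0]]], claw=0.4)

```text
time: 4.9
tool_pos: [0.4804, -0.2122, 0.0938]
tcp_rot: [-2.927, -0.807, -0.161]
wrist_force: [0.1, 0.6, -0.3]
width: 0.704
grip_force: 0.0
```

```bash
python3 -c "
from g import *
to([.4835,-.2225,.08],down(14.6));print(bot.read_state()['q'].round(2))"
```

```text
t4.9 shift [-0.017  0.045  0.05 ] turn [-0.11  -0.151  0.36 ] q6 0.37 F [ 0.1  0.6 -0.3] seat mm [-311.3  -70.4  147.3] w 0.70 g 0
[-0.56  0.11  2.07  0.18  0.98  0.37]
```

play_rows(rows=[[[-0.017, 0.045, 0.05], [-0.11, -0.15, 0.36]], [[-0.017, 0.045, 0.05], [-0.11, -0.15, 0.36]], [[-0.017, 0.045, 0.05], [-0.11, -0.15, 0.36]], [[-0.017, 0.045, 0.05], [-0.11, -0.15, 0.36]], [[-0.017, 0.045, 0.05], [-0.11, -0.15, 0.36]], [[-0.017, 0.045, 0.05], [-0.11, -0.15, 0.36]]])

```text
time: 5.4
tool_pos: [0.4838, -0.2246, 0.0814]
tcp_rot: [-3.114, -0.406, -0.005]
wrist_force: [0.5, -0.2, 0.7]
width: 0.7
grip_force: 0.0
```

```bash
python3 -c "
from g import *
to([.4835,-.2225,.003],down(14.6))
from workcell import cams
import cv2
c=cams.read_camera('scene')
im=np.clip(c['image'][150:250,260:380]*1.8,0,255).astype(np.uint8)
cv2.imwrite('pics/c1.png',cv2.resize(im[:,:,::-1],None,fx=5,fy=5,interpolation=cv2.INTER_CUBIC))"
```

```text
t5.4 shift [-0.    -0.008  0.314] turn [-0.    -0.004  0.006] q6 0.83 F [ 0.5 -0.2  0.7] seat mm [-327.3  -76.5  142.2] w 0.70 g 0
```

View pics/c1.png

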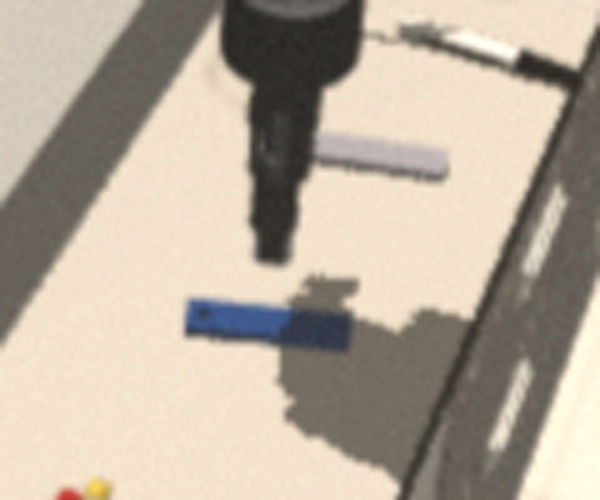

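The gripper is over the blue coupon (crop about (268,325)) with its hole at the far end. I'll descend and grip.

play_rows(rows=[[[0, -0.006, 0.15], [0, 0, 0]], [[0, -0.006, 0.25], [0, 0, 0]], [[0, -0.006, 0.3], [0, 0, 0]], [[0, -0.006, 0.312], [0, 0, 0]], [[0, -0.006, 0.312], [0, 0, 0]]])

```text
time: 5.87
tool_pos: [0.4834, -0.2237, 0.0035]
tcp_rot: [-3.116, -0.4, -0.004]
wrist_force: [0.0, -0.5, 0.1]
width: 0.699
grip_force: 0.0
```

play_rows(rows=[[[0, 0, 0], [0, 0, 0]], [[0, 0, 0], [0, 0, 0]], [[0, 0, 0], [0, 0, 0]], [[0, 0, 0], [0, 0, 0]], [[0, 0, 0], [0, 0, 0]], [[0, 0, 0], [0, 0, 0]], [[0, 0, 0], [0, 0, 0]], [[0, 0, 0], [0, 0, 0]]], claw=-1, newtons=60)

```text
time: 6.53
tool_pos: [0.4858, -0.2245, 0.0064]
tcp_rot: [3.113, 0.4, 0.01]
wrist_force: [-1.3, 0.8, 5.6]
width: 0.249
grip_force: 58.6
```

play_rows(rows=[[[0, 0, -0.1], [0, 0, 0]], [[0, 0, -0.25], [0, 0, 0]], [[0, 0, -0.4], [0, 0, 0]], [[0, 0, -0.55], [0, 0, 0]], [[0, 0, -0.6], [0, 0, 0]], [[0, 0, -0.6], [0, 0, 0]], [[0, 0, -0.6], [0, 0, 0]]])

```text
time: 7.12
tool_pos: [0.4839, -0.2238, 0.1547]
tcp_rot: [3.114, 0.4, 0.009]
wrist_force: [-0.1, 0.6, -2.3]
width: 0.245
grip_force: 58.9
```

```bash
python3 -c "
from g import *
to(bot.read_state()['tool_pos']+[0,0,0.0],slope())
to(rs([54,-4.5,80]),slope())
from workcell import cams
import cv2
a=cams.read_camera('scene');b=cams.read_camera('top')
np.savez('sg.npz',**a);np.savez('tg.npz',**b)
im=np.clip(np.hstack([a['image'][130:250,250:350],b['image'][180:300,270:370]])*1.8,0,255).astype(np.uint8)
cv2.imwrite('pics/g1.png',cv2.resize(im[:,:,::-1],None,fx=4,fy=4,interpolation=cv2.INTER_CUBIC))"
```

```text
t7.1 shift [0. 0. 0.] turn [ 0.37   0.595 -1.353] q6 0.83 F [-0.1  0.6 -2.3] seat mm [-290.   -76.4  205.3] w 0.24 g 59
t7.1 shift [ 0.412 -1.411 -0.256] turn [ 0.37   0.595 -1.353] q6 0.83 F [-0.1  0.6 -2.3] seat mm [-290.   -76.4  205.3] w 0.24 g 59
```

View pics/g1.png

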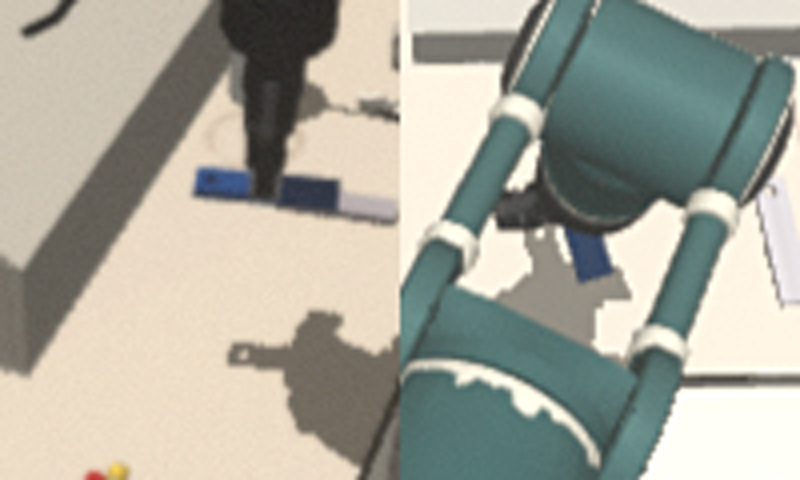

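The coupon is held at its middle (crop: coupon x 195–340, finger at 268). I'll carry it over the rail.

play_rows(rows=[[[0.15, -0.2, -0.1], [0.1, 0.15, -0.35]], [[0.3, -0.8, -0.25], [0.25, 0.4, -0.9]], [[0.3, -0.8, -0.25], [0.25, 0.4, -0.9]], [[0.3, -0.9, -0.25], [0.25, 0.4, -0.9]], [[0.3, -0.9, -0.25], [0.25, 0.4, -0.9]], [[0.3, -0.9, -0.25], [0.25, 0.4, -0.9]], [[0.3, -0.9, -0.25], [0.25, 0.4, -0.9]], [[0.3, -0.9, -0.25], [0.25, 0.4, -0.9]]])

```text
time: 7.88
tool_pos: [0.4971, 0.0143, 0.2136]
tcp_rot: [-2.548, -1.348, -0.408]
wrist_force: [0.3, -1.1, -2.7]
width: 0.245
grip_force: 59.2
```

```bash
python3 -c "
from g import *
to(rs([55,-4.5,70]),slope());print(bot.read_state()['q'].round(2))"
```

```text
t7.9 shift [ 0.407 -0.302  0.19 ] turn [ 0.114  0.195 -0.454] q6 0.17 F [ 0.3 -1.1 -2.7] seat mm [-57.  -36.2 138.8] w 0.25 g 59
[-0.27 -0.12  2.09  0.4   1.16  0.17]
```

play_rows(rows=[[[0.407, -0.302, 0.05], [0.114, 0.195, -0.454]], [[0.407, -0.302, 0.05], [0.114, 0.195, -0.454]], [[0.407, -0.302, 0.05], [0.114, 0.195, -0.454]], [[0.407, -0.302, 0.1], [0.114, 0.195, -0.454]], [[0.407, -0.302, 0.19], [0.114, 0.195, -0.454]], [[0.407, -0.302, 0.19], [0.114, 0.195, -0.454]], [[0.407, -0.302, 0.19], [0.114, 0.195, -0.454]]])

```text
time: 8.47
tool_pos: [0.496, 0.148, 0.2095]
tcp_rot: [-2.16, -1.715, -0.574]
wrist_force: [0.3, 0.5, -3.1]
width: 0.243
grip_force: 59.3
```

```bash
cat > v.py <<'E'
import sys
from g import *
from h import proj
from workcell import cams
import cv2
a=cams.read_camera('scene');b=cams.read_camera('top')
im=[]
for c,(x,y) in((a,(210,225)),(b,(140,195))):
    j=np.clip(c['image'][y:y+110,x:x+90]*1.8,0,255).astype(np.uint8)
    im.append(cv2.resize(j,None,fx=4.4,fy=4.4,interpolation=cv2.INTER_CUBIC))
cv2.imwrite(sys.argv[1],np.hstack(im)[:,:,::-1])
h=cv2.cvtColor(a['image'],cv2.COLOR_RGB2HSV)
m=cv2.inRange(h,(103,90,25),(128,255,255));m[:, :205]=0;m[:225]=0
print("blue scene",[ (proj(a,rs(p))).round(1).tolist() for p in ([0,-5,8],[100,-5,8])])
k,l,st,ce=cv2.connectedComponentsWithStats(m);print([s.tolist() for s in st[1:] if s[4]>5])
E
python3 v.py pics/p1.png; python3 -c "
from g import *
to(rs([55,-4.5,12]),slope())"
```

```text
blue scene [[258.9, 276.1], [231.6, 289.3]]
[[234, 256, 21, 14, 159], [205, 383, 2, 7, 9]]
t8.6 shift [-0.    -0.012  0.242] turn [ 0.006  0.001 -0.002] q6 -0.13 F [ 0.3  0.2 -2. ] seat mm [55.  -7.3 72.5] w 0.25 g 59
```

View pics/p1.png

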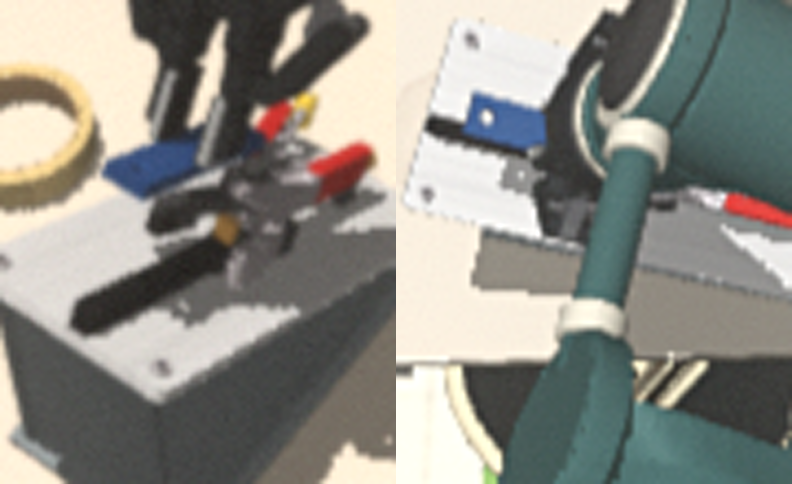

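The coupon hangs over the rail, its high-end corners at crop (107,170) and (143,195) in scene and (78,95) and (70,137) in top. I'll triangulate these against the tool.

```bash
python3 -c "
from g import *
from h import *
S=dict(np.load('scene.npz'));T=dict(np.load('top.npz'))
for a,b in(((107,168),(78,95)),((143,195),(70,137)),((125,181),(74,116))):
    p,e=tri(S,(210+a[0]/4.4-.4,225+a[1]/4.4-.4),T,(140+b[0]/4.4-.4,195+b[1]/4.4-.4)); print((RS.T@(p-C)*1000).round(1),e*1000)
for p in([-3.5,-2,12],[112,-2,0]): print([(proj(c,rs(p))-o)*4.4 for c,o in((S,(210,225)),(T,(140,195)))])
"
```

```text
[101.7 -17.3  65.1] 1.5764796969951649
[99.9  6.  62.3] 2.003891122787893
[100.8  -5.6  63.9] 0.24022115393305432
[array([225.57234281, 218.98682142]), array([212.64268221, 166.76932557])]
[array([ 79.70906518, 308.51554237]), array([ 29.7512251 , 120.38735693])]
```

```bash
cat > m.py <<'E'
from g import *
from h import *
from workcell import cams
st=bot.read_state();t=RS.T@(st['tool_pos']-C)*1000
print(t)
for n in('scene','top'):
    c=cams.read_camera(n);np.savez('now_'+n+'.npz',**c);h=cv2.cvtColor(c['image'],cv2.COLOR_RGB2HSV);m=cv2.inRange(h,(103,90,20),(128,255,255))
    for x in(0,1):
        pass
    pr=[proj(c,rs(t+[dx,dy,dz])).round(1).tolist() for dx in(-50,50) for dy in(-12.5,12.5) for dz in(2,-6)]
    print(n,"pred(low R top,bot; low L; high R; high L)",pr)
    ctr=np.mean(pr,0)
    cs,_=cv2.findContours(m,cv2.RETR_EXTERNAL,cv2.CHAIN_APPROX_NONE)
    for q in cs:
        if cv2.contourArea(q)>8 and np.linalg.norm(q[:,0].mean(0)-ctr)<30: print(cv2.contourArea(q),cv2.approxPolyDP(q,1.3,True)[:,0].tolist())
E
python3 m.py
```

```text
[55.04191232 -7.29464524 72.54545503]
scene pred(low R top,bot; low L; high R; high L) [[260.5, 247.8], [259.5, 251.0], [269.5, 252.9], [268.5, 256.1], [232.8, 258.4], [231.8, 261.9], [242.3, 264.2], [241.3, 267.7]]
133.5 [[253, 255], [242, 257], [233, 262], [241, 267], [252, 262]]
top pred(low R top,bot; low L; high R; high L) [[193.8, 225.1], [192.9, 225.2], [191.5, 234.1], [190.6, 234.2], [157.2, 215.0], [156.5, 215.2], [154.5, 224.3], [153.9, 224.5]]
137.5 [[157, 217], [155, 224], [168, 228], [173, 226], [173, 220], [160, 216]]
```

play_rows(rows=[[[0, -0.011, 0.04], [0, 0, 0]], [[0, -0.011, 0.08], [0, 0, 0]], [[0, -0.011, 0.12], [0, 0, 0]], [[0, -0.011, 0.15], [0, 0, 0]], [[0, -0.011, 0.18], [0, 0, 0]], [[0, -0.011, 0.2], [0, 0, 0]], [[0, -0.011, 0.22], [0, 0, 0]], [[0, -0.011, 0.235], [0, 0, 0]], [[0, -0.011, 0.235], [0, 0, 0]]])

```text
time: 9.42
tool_pos: [0.5018, 0.1778, 0.1611]
tcp_rot: [-2.159, -1.719, -0.582]
wrist_force: [-0.9, -0.3, -2.1]
width: 0.245
grip_force: 59.3
```

```bash
python3 m.py;python3 -c "
from g import *
to(rs([55,-4.5,6]),slope())"
```

```text
[55.73446994 -4.35184597 13.1389377 ]
scene pred(low R top,bot; low L; high R; high L) [[254.2, 271.5], [253.2, 274.6], [262.9, 276.8], [262.0, 279.9], [226.4, 284.3], [225.4, 287.6], [235.7, 290.4], [234.7, 293.7]]
162.0 [[246, 278], [228, 286], [227, 289], [235, 294], [239, 290], [246, 288]]
top pred(low R top,bot; low L; high R; high L) [[186.9, 226.9], [186.1, 227.1], [184.6, 235.6], [183.8, 235.6], [151.7, 217.4], [151.1, 217.6], [149.2, 226.3], [148.6, 226.5]]
113.0 [[150, 225], [161, 229], [166, 228], [166, 222], [152, 219]]
t9.5 shift [-0.004 -0.002  0.032] turn [ 0.007 -0.     0.001] q6 -0.15 F [-0.1  0.3 -2.3] seat mm [56.  -4.9 14. ] w 0.25 g 59
```

play_rows(rows=[[[0, 0, 0.007], [0, 0, 0]], [[0, 0, 0.014], [0, 0, 0]], [[0, 0, 0.02], [0, 0, 0]], [[0, 0, 0.02], [0, 0, 0]]])

```text
time: 9.85
tool_pos: [0.5033, 0.179, 0.1597]
tcp_rot: [-2.159, -1.723, -0.584]
wrist_force: [-7.0, -9.6, 10.7]
width: 0.244
grip_force: 64.4
```

play_rows(rows=[[[0, 0, 0.004], [0, 0, 0]], [[0, 0, 0.008], [0, 0, 0]], [[0, 0, 0.008], [0, 0, 0]]])

```text
time: 10.1
tool_pos: [0.5035, 0.1791, 0.1596]
tcp_rot: [-2.158, -1.725, -0.584]
wrist_force: [-15.4, -18.6, 23.6]
width: 0.245
grip_force: 68.1
```

```bash
python3 m.py;python3 v.py pics/p2.png; python3 -c "
from g import *
to(rs([55,-4.5,6]),slope());s=bot.read_state();print(RS.T@s['wrist_force'],RS.T@s['torque'])"
```

```text
[56.36041436 -5.66798047 10.95027949]
scene pred(low R top,bot; low L; high R; high L) [[253.3, 272.2], [252.4, 275.2], [262.1, 277.5], [261.1, 280.5], [225.4, 285.0], [224.5, 288.3], [234.7, 291.0], [233.7, 294.4]]
156.5 [[246, 281], [238, 281], [226, 287], [226, 289], [233, 295], [245, 288]]
top pred(low R top,bot; low L; high R; high L) [[186.6, 226.5], [185.8, 226.6], [184.3, 235.1], [183.5, 235.1], [151.5, 216.9], [150.8, 217.1], [148.9, 225.8], [148.3, 226.0]]
112.5 [[152, 218], [150, 223], [151, 226], [162, 229], [166, 228], [166, 222]]
blue scene [[258.9, 276.1], [231.6, 289.3]]
[[226, 280, 20, 15, 182], [205, 383, 2, 7, 8]]
t10.3 shift [-0.005 -0.005  0.02 ] turn [0.008 0.001 0.005] q6 -0.15 F [-15.9 -18.2  23.2] seat mm [56.3 -5.6 10.9] w 0.25 g 68
[-6.79988995 11.48510735 30.75081602] [ 1.8774672   1.47596205 -0.08013657]
```

View pics/p2.png

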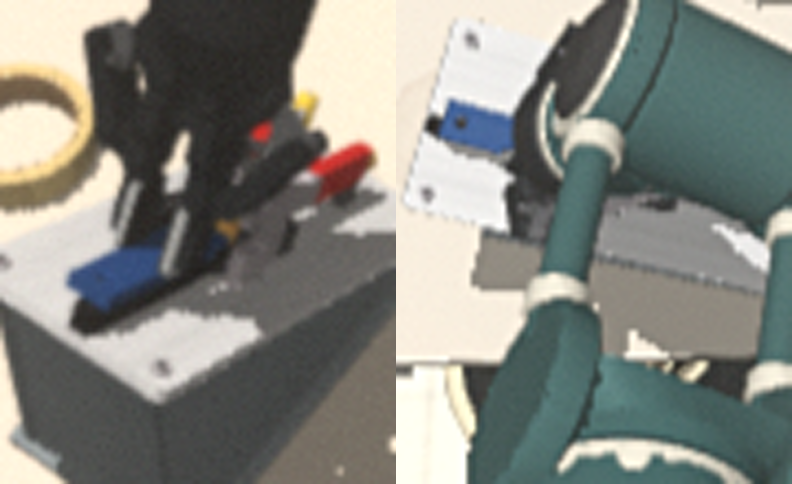

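The coupon has touched down on the rail with its lower end just above the stop. I'll ease the pressure and slide it down.

play_rows(rows=[[[0, 0, -0.006], [0, 0, 0]], [[-0.006, 0, -0.006], [0, 0, 0]], [[-0.012, 0, -0.006], [0, 0, 0]], [[-0.012, 0, -0.006], [0, 0, 0]]])

```text
time: 10.63
tool_pos: [0.5036, 0.1783, 0.1594]
tcp_rot: [-2.157, -1.719, -0.589]
wrist_force: [-5.6, -2.1, 12.3]
width: 0.246
grip_force: 63.6
```

```bash
python3 -c "
from g import *
to(rs([55,-4.5,6]),slope());s=bot.read_state();print(RS.T@s['wrist_force'],RS.T@s['torque'])"
```

```text
t10.6 shift [-0.003 -0.006  0.021] turn [ 0.009 -0.005  0.002] q6 -0.16 F [-5.6 -2.1 12.3] seat mm [55.6 -5.9 11.2] w 0.25 g 64
[ 3.3260696   4.97334282 12.26664452] [ 0.97210315 -0.3619488  -0.0087757 ]
```

play_rows(rows=[[[0, 0, -0.004], [0, 0, 0]], [[-0.006, 0, -0.004], [0, 0, 0]], [[-0.012, 0, -0.004], [0, 0, 0]], [[-0.016, 0, -0.004], [0, 0, 0]], [[-0.016, 0, -0.004], [0, 0, 0]]])

```text
time: 11.05
tool_pos: [0.5028, 0.175, 0.1575]
tcp_rot: [-2.158, -1.718, -0.59]
wrist_force: [-1.9, 2.1, 9.4]
width: 0.244
grip_force: 62.2
```

```bash
python3 m.py; python3 -c "
from g import *
to(rs([55,-4.5,6]),slope());s=bot.read_state();print(RS.T@s['wrist_force'],RS.T@s['torque'])"
```

```text
[51.72970004 -5.97224488 11.30029986]
scene pred(low R top,bot; low L; high R; high L) [[254.4, 271.4], [253.5, 274.5], [263.1, 276.7], [262.2, 279.8], [226.8, 284.2], [225.8, 287.4], [236.0, 290.1], [235.0, 293.4]]
161.5 [[247, 280], [240, 280], [229, 285], [227, 288], [235, 294], [239, 290], [246, 288]]
top pred(low R top,bot; low L; high R; high L) [[188.2, 226.8], [187.4, 226.9], [185.9, 235.4], [185.1, 235.4], [153.2, 217.3], [152.6, 217.4], [150.7, 226.2], [150.1, 226.3]]
116.0 [[151, 225], [163, 229], [168, 228], [168, 222], [154, 218]]
t11.2 shift [ 0.013 -0.006  0.021] turn [ 0.009 -0.006  0.001] q6 -0.17 F [-2.8  2.  10.1] seat mm [51.7 -6.  11.3] w 0.25 g 62
[6.19207882 3.13702574 8.0958356 ] [ 0.57973485 -0.83247107 -0.13401479]
```

play_rows(rows=[[[-0.006, 0, 0], [0, 0, 0]], [[-0.012, 0, 0], [0, 0, 0]], [[-0.012, 0, 0], [0, 0, 0]], [[-0.012, 0, 0], [0, 0, 0]]])

```text
time: 11.48
tool_pos: [0.5025, 0.1739, 0.1569]
tcp_rot: [-2.156, -1.716, -0.592]
wrist_force: [-0.2, 7.7, 10.9]
width: 0.246
grip_force: 61.5
```

```bash
python3 -c "
from g import *
to(rs([55,-4.5,6]),slope());s=bot.read_state();print(RS.T@s['wrist_force'],RS.T@s['torque'])"
```

```text
t11.5 shift [ 0.018 -0.006  0.021] turn [ 0.009 -0.01   0.   ] q6 -0.18 F [-0.2  7.7 10.9] seat mm [50.5 -5.9 11.3] w 0.25 g 61
[11.91972883  1.8824338   5.69640991] [ 0.61918618 -1.82387524 -0.11129225]
```

Force along x has risen to 12 N at x ≈ 50, so the coupon is home against the stop. I'll relax and release.

play_rows(rows=[[[0.004, 0, 0.002], [0, 0, 0]], [[0.004, 0, 0.002], [0, 0, 0]]])

```text
time: 11.65
tool_pos: [0.5025, 0.174, 0.1569]
tcp_rot: [-2.156, -1.718, -0.59]
wrist_force: [-3.8, 1.9, 13.1]
width: 0.241
grip_force: 63.3
```

play_rows(rows=[[[0, 0, 0], [0, 0, 0]], [[0, 0, 0], [0, 0, 0]], [[0, 0, 0], [0, 0, 0]], [[0, 0, 0], [0, 0, 0]], [[0, 0, 0], [0, 0, 0]]], claw=0.1)

```text
time: 12.07
tool_pos: [0.5009, 0.1721, 0.1527]
tcp_rot: [-2.16, -1.719, -0.583]
wrist_force: [0.3, 0.3, -0.8]
width: 0.55
grip_force: 0.0
```

play_rows(rows=[[[0, 0, -0.05], [0, 0, 0]], [[0, 0, -0.15], [0, 0, 0]], [[0, 0, -0.3], [0, 0, 0]], [[0, 0, -0.4], [0, 0, 0]], [[0, 0, -0.4], [0, 0, 0]]])

```text
time: 12.48
tool_pos: [0.4925, 0.1217, 0.2452]
tcp_rot: [-2.163, -1.723, -0.594]
wrist_force: [1.4, 0.6, -0.1]
width: 0.55
grip_force: 0.0
```

```bash
sed -i 's/^t_=.*//' m.py
python3 - <<'E'
from g import *
from h import *
from workcell import cams
to(rs(SQ+[-10,0,75]),slope())
for n in('scene','top'):
    c=cams.read_camera(n);np.savez('pl_'+n+'.npz',**c);h=cv2.cvtColor(c['image'],cv2.COLOR_RGB2HSV);m=cv2.inRange(h,(103,90,20),(128,255,255))
    print(n,[proj(c,rs(p)).round(1).tolist() for p in([0,-17.5,8],[0,7.5,8],[100,-17.5,8],[100,7.5,8])])
    cs,_=cv2.findContours(m,cv2.RETR_EXTERNAL,cv2.CHAIN_APPROX_NONE)
    for q in cs:
        if cv2.contourArea(q)>8 and np.linalg.norm(q[:,0].mean(0)-proj(c,rs([50,-5,8])))<30: print(cv2.contourArea(q),cv2.approxPolyDP(q,1.3,True)[:,0].tolist())
E
python3 look.py
```

```text
t12.5 shift [-0.595  0.009  0.113] turn [ 0.018 -0.001  0.004] q6 -0.15 F [ 1.4  0.6 -0.1] seat mm [ 48.6  -7.8 114.3] w 0.55 g 0
scene [[254.6, 273.4], [263.3, 278.7], [227.0, 286.3], [236.3, 292.3]]
269.0 [[262, 278], [255, 273], [227, 287], [235, 293]]
top [[188.1, 227.3], [185.9, 235.9], [153.3, 217.9], [150.8, 226.8]]
208.0 [[152, 223], [153, 226], [174, 232], [179, 232], [181, 229], [180, 225], [155, 218]]
top red 67 sq-frame [-19.8  11.7]
scene red 42 sq-frame [-20.2 -35.9]
scene red 52 sq-frame [-19.4  13. ]
scene yel 11 sq-frame [-64.2 -41.4]
```

The coupon's outline matches the home position within a pixel and the clamp is still open. Next is squeezing the handles.

play_rows(rows=[[[-0.1, 0.0, 0], [0, 0, 0]], [[-0.25, 0.009, 0.0], [0, 0, 0]], [[-0.4, 0.009, 0.05], [0, 0, 0]], [[-0.595, 0.009, 0.11], [0.018, 0, 0]], [[-0.595, 0.009, 0.11], [0.018, 0, 0]], [[-0.595, 0.009, 0.11], [0.018, 0, 0]], [[-0.595, 0.009, 0.11], [0.018, 0, 0]]], claw=1)

```text
time: 13.27
tool_pos: [0.4655, 0.0118, 0.1407]
tcp_rot: [-2.149, -1.715, -0.568]
wrist_force: [0.5, 0.1, 0.9]
width: 0.999
grip_force: 0.0
```

```bash
python3 -c "
from g import *
to(rs(SQ+[-10,0,-13]),slope())"
```

```text
t13.3 shift [0.006 0.024 0.329] turn [-0.014 -0.002 -0.003] q6 -0.47 F [0.5 0.1 0.9] seat mm [-101.6   -6.    80.4] w 1.00 g 0
```

play_rows(rows=[[[0.006, 0.02, 0.0], [-0.012, 0, 0]], [[0.006, 0.022, 0.08], [-0.012, 0, 0]], [[0.006, 0.022, 0.15], [-0.012, 0, 0]], [[0.006, 0.022, 0.2], [-0.012, 0, 0]], [[0.006, 0.022, 0.24], [-0.012, 0, 0]], [[0.006, 0.022, 0.28], [-0.012, 0, 0]], [[0.006, 0.022, 0.31], [-0.012, 0, 0]], [[0.006, 0.022, 0.325], [-0.012, 0, 0]], [[0.006, 0.022, 0.325], [-0.012, 0, 0]]])

```text
time: 14.02
tool_pos: [0.48, 0.0514, 0.0716]
tcp_rot: [-2.155, -1.72, -0.578]
wrist_force: [-0.3, -0.7, 0.3]
width: 1.002
grip_force: 0.0
```

```bash
python3 -c "
from g import *
to(rs(SQ+[-10,0,-13]),slope())"
```

```text
t14.0 shift [-0.    -0.001  0.006] turn [-0.    -0.     0.001] q6 -0.51 F [-0.3 -0.7  0.3] seat mm [-100.   -11.3   -0.4] w 1.00 g 0
```

play_rows(rows=[[[0, 0, 0], [0, 0, 0]], [[0, 0, 0], [0, 0, 0]], [[0, 0, 0], [0, 0, 0]], [[0, 0, 0], [0, 0, 0]], [[0, 0, 0], [0, 0, 0]], [[0, 0, 0], [0, 0, 0]], [[0, 0, 0], [0, 0, 0]], [[0, 0, 0], [0, 0, 0]], [[0, 0, 0], [0, 0, 0]], [[0, 0, 0], [0, 0, 0]], [[0, 0, 0], [0, 0, 0]], [[0, 0, 0], [0, 0, 0]]], claw=-1, newtons=35)

```text
time: 15.02
tool_pos: [0.4791, 0.0505, 0.074]
tcp_rot: [-2.152, -1.721, -0.578]
wrist_force: [-12.6, -5.4, 16.6]
width: 0.395
grip_force: 33.6
```

```bash
python3 look.py; python3 -c "
from g import *
to(rs(SQ+[-10,0,-13]),slope())"
```

```text
top red 27 sq-frame [ -3.8 -11.7]
top red 19 sq-frame [-1.3 11.1]
scene red 24 sq-frame [ -9.6 -11.9]
scene red 18 sq-frame [-4.7  9.9]
t15.1 shift [-0.001  0.002  0.017] turn [-0.003 -0.002  0.003] q6 -0.51 F [-12.8  -5.9  16.8] seat mm [-99.7 -10.6   2.2] w 0.40 g 34
```

play_rows(rows=[[[0, 0, -0.004], [0, 0, 0]], [[0, 0, -0.004], [0, 0, 0]], [[0, 0, -0.004], [0, 0, 0]], [[0, 0, -0.004], [0, 0, 0]]], newtons=50)

```text
time: 15.45
tool_pos: [0.479, 0.0504, 0.0741]
tcp_rot: [-2.153, -1.72, -0.578]
wrist_force: [-7.6, -1.3, 10.8]
width: 0.39
grip_force: 51.4
```

play_rows(rows=[[[0, 0, 0], [0, 0, 0]], [[0, 0, 0], [0, 0, 0]], [[0, 0, 0], [0, 0, 0]], [[0, 0, 0], [0, 0, 0]], [[0, 0, 0], [0, 0, 0]], [[0, 0, 0], [0, 0, 0]], [[0, 0, 0], [0, 0, 0]], [[0, 0, 0], [0, 0, 0]]], claw=1)

```text
time: 16.12
tool_pos: [0.4801, 0.0503, 0.0727]
tcp_rot: [-2.156, -1.719, -0.579]
wrist_force: [0.3, -0.1, 1.2]
width: 1.001
grip_force: 0.0
```

play_rows(rows=[[[0, 0, -0.05], [0, 0, 0]], [[0, 0, -0.15], [0, 0, 0]], [[0, 0, -0.3], [0, 0, 0]], [[0, 0, -0.45], [0, 0, 0]], [[-0.15, 0, -0.6], [0, 0, 0]], [[-0.4, 0, -0.7], [0, 0, 0]], [[-0.6, 0, -0.7], [0, 0, 0]], [[-0.8, 0, -0.7], [0, 0, 0]], [[-0.8, 0, -0.7], [0, 0, 0]], [[-0.8, 0, -0.7], [0, 0, 0]]])

```text
time: 16.95
tool_pos: [0.4203, -0.208, 0.1217]
tcp_rot: [-2.161, -1.715, -0.576]
wrist_force: [-0.7, 0.0, 0.5]
width: 1.001
grip_force: 0.0
```

```bash
python3 look.py; python3 v.py pics/end.png
python3 - <<'E'
from g import *
from h import *
from workcell import cams
print(bot.read_state()['time'],bot.read_state()['wrist_force'])
for n in('scene','top'):
    c=cams.read_camera(n);h=cv2.cvtColor(c['image'],cv2.COLOR_RGB2HSV);m=cv2.inRange(h,(103,90,20),(128,255,255))
    print(n,[proj(c,rs(p)).round(1).tolist() for p in([0,-12.5,8],[0,12.5,8],[100,-12.5,8],[100,12.5,8])])
    cs,_=cv2.findContours(m,cv2.RETR_EXTERNAL,cv2.CHAIN_APPROX_NONE)
    for q in cs:
        if cv2.contourArea(q)>8 and np.linalg.norm(q[:,0].mean(0)-proj(c,rs([50,-5,8])))<30: print(cv2.contourArea(q),cv2.approxPolyDP(q,1.3,True)[:,0].tolist())
E
```

```text
top red 56 sq-frame [-20.5 -12.1]
top red 61 sq-frame [-20.6  12. ]
top yel 5 sq-frame [-68.1  -2.7]
scene red 42 sq-frame [-20.5 -12.2]
scene red 64 sq-frame [-19.7  13.5]
scene yel 9 sq-frame [-67.   -2.1]
blue scene [[258.9, 276.1], [231.6, 289.3]]
[[229, 275, 35, 20, 291], [205, 383, 2, 7, 9]]
17.15 [-0.29799789  0.08101682 -0.08302243]
scene [[256.3, 274.5], [265.0, 279.8], [228.9, 287.5], [238.1, 293.5]]
256.5 [[263, 279], [255, 275], [230, 286], [229, 289], [236, 294], [237, 292], [255, 285]]
top [[187.7, 229.0], [185.4, 237.6], [152.8, 219.7], [150.3, 228.5]]
267.0 [[151, 225], [176, 235], [186, 236], [187, 230], [157, 220], [154, 220]]
```

View pics/end.png

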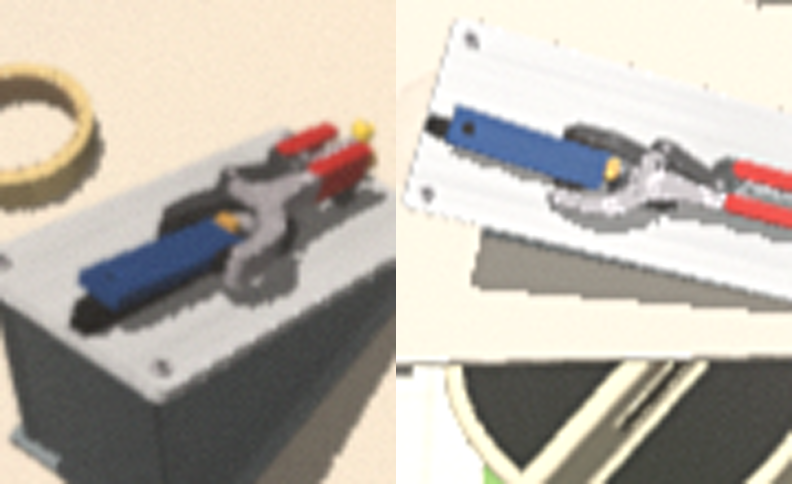

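The clamp is closed on the coupon, and both the knob and right handle are back at their locked positions. The coupon looks slightly turned, so I'll measure its angle.

```bash
cat > ang.py <<'E'
from g import *
from h import *
from workcell import cams
for n in('pl_scene','scene','pl_top','top'):
    c=dict(np.load(n+'.npz')) if 'pl' in n else cams.read_camera(n)
    h=cv2.cvtColor(c['image'],cv2.COLOR_RGB2HSV);m=cv2.inRange(h,(100,80,15),(130,255,255))
    k,l,st,ce=cv2.connectedComponentsWithStats(m);ce[0]=1e4
    i=np.argmin(np.linalg.norm(ce-proj(c,rs([50,-3,8])),axis=1))
    o=RS.T@(c['T'][:3,3]-C);w=[]
    for u in np.argwhere(l==i)[:,::-1]:
        r=RS.T@ray(c,u)[1];w.append((o+r*(.008-o[2])/r[2])[:2]*1000)
    w=np.float32(w);r=cv2.minAreaRect(w);e,v=np.linalg.eigh(np.cov(w.T))
    print(n,st[i][4],"mean",w.mean(0).round(1),"PCA deg",np.degrees(np.arctan(v[1,1]/v[0,1])).round(1),"rect",np.round(r[0],1),np.round(r[1],1),round(r[2],1))
    for a in range(5,100,15):
        q=w[abs(w[:,0]-a)<8]; 
        if len(q): print(a,q[:,1].min().round(1),q[:,1].max().round(1),end=' | ')
    print()
E
python3 ang.py
```

```text
pl_scene 324 mean [55.5 -5.3] PCA deg 1.4 rect [53.2 -5.2] [112.1  29. ] 0.7
5 -19.4 6.6 | 20 -19.0 7.8 | 35 -19.9 9.0 | 50 -18.2 7.8 | 65 -18.0 7.7 | 80 -18.8 8.9 | 95 -18.5 7.7 | 
scene 309 mean [57.5 -1.1] PCA deg 0.8 rect [54.6 -0.6] [ 28.7 109. ] 89.8
5 -12.8 7.9 | 20 -13.9 9.1 | 35 -14.8 12.7 | 50 -13.2 12.7 | 65 -14.1 13.8 | 80 -15.0 11.2 | 95 -14.9 12.3 | 
pl_top 241 mean [59.7 -6.2] PCA deg 0.1 rect [59.1 -6.4] [23.5 81.1] 89.6
20 -17.9 3.3 | 35 -16.9 5.4 | 50 -17.4 5.5 | 65 -17.7 5.0 | 80 -17.9 5.2 | 95 -18.4 4.7 | 
top 310 mean [49.4 -1.3] PCA deg -2.4 rect [49.7 -2.1] [ 25.6 101.3] 86.7
5 -12.1 12.6 | 20 -13.2 12.0 | 35 -13.7 12.0 | 50 -12.5 10.1 | 65 -13.6 9.6 | 80 -14.1 8.5 | 95 -15.1 7.9 |
```

The coupon is within about 2.5° of the rail, centred at x ≈ 50, y ≈ −1. That is inside the limits, so I'm handing in.

```bash
python3 -c "
from workcell import bot
print(bot.finish_job())"
```

```text
the job is handed in; nothing more can be done
None
```

The job is handed in (no verdict came back): the clamp was released, the blue coupon laid against the brass stop, and the handles squeezed until locked; the last pictures show it gripped, about 2.5° off the rail at most (limit 8°), with pad force and bystander positions not measured.

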